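# Turn a chocolate mould over and put mould and scraper away in their tray

### The job

The bench scraper has been left in the mould's compartment of the wooden tray: lay it flat, handle up, in its own smaller compartment. Then turn the upside-down chocolate mould over without letting it topple or fall, and lay it flat in the larger compartment with its cavities facing up (either way round). Do not touch the finished chocolates, and leave the jar, bowl and can standing where they are.

Things in the scene. Friction and masses are not known exactly. Their poses are not given: they have to be found in the camera images.
- mould: White plastic chocolate mould: rigid slab 130 (x) by 62 (y) by 26 mm thick (z), 0.15-0.31 kg. One big face has a 4 by 2 grid of open cavities 14 mm deep, the other is plain. Origin: centre of the cavity face; z points through the slab to the plain back. Starts flat on the bench, cavities down (z up). Same under a half turn about z; can stand free on a 62 by 26 mm end (tips beyond 11 degrees)
- scraper: Bench scraper: steel blade 104 (x) by 56 (y) by 4 mm thick, with a dark wooden bar handle along one long edge (104 mm long, y from +8 to +28 mm, top 22 mm above the blade's underside). 0.1-0.21 kg. Origin: centre of the underside, z up. Starts flat, handle up, inside the mould's compartment
- tray: Wooden tray fixed to the bench, 250 (x) by 164 mm (y), base 6 mm thick. Walls 8 mm thick and 12 mm high stand on the base round two compartments (tops 18 mm above the bench); the long walls are cut away in the middle down to the base to let fingers in. Origin: centre of the underside, z up
- mould_bay (a point): Centre of the floor (6 mm above the bench) of the larger compartment: 68 mm along the tray's x by 136 mm along its y, at tray x -78 mm, y 0. Finger gaps 72 mm long in mid long walls; 28 mm free between its inner long wall and the other compartment's end wall. Axes as the tray's
- scraper_bay (a point): Centre of the floor (6 mm above the bench) of the smaller compartment, 112 mm along the tray's x by 62 mm along the tray's y, at tray x = +56 mm, y = 0. Finger gaps 60 mm long in the middle of its two long walls. Axes as the tray's
- jar: Bystander: squat glass jar with a steel lid, 64 mm across, 85 mm tall, loose; origin at the centre of its underside. It starts just beyond the mould's +x end, 143 mm from its centre along x and up to 20 mm aside
- bowl: Bystander: open steel bowl, 110 mm across the rim, 50 mm tall, loose; origin at the centre of its underside
- can: Bystander: tall tin can with a paper label, 70 mm across, 115 mm tall, loose; origin at the centre of its underside
- chocolates: Bystander: sheet of finished chocolates fixed on the bench, 100 mm (x) by 400 mm (y), two rows of eight, 31 mm tall in all; origin at the bench, in the middle of the long edge nearest the robot; the sheet extends to its +x
Things that resemble listed ones, but are neither listed nor needed, are in the scene too. Leave any orange look-alike of the scraper alone.

How it is judged (in metres and radians):
On the way, in this order (a step that is already met when the one before it is completed fails the run):
1. the scraper lies flat, handle up, in its own compartment, let go (x of scraper in the frame of scraper_bay between -0.007 and 0.007 m and y of scraper in the frame of scraper_bay between -0.006 and 0.006 m and z of scraper in the frame of scraper_bay between -0.003 and 0.003 m and angle between the z axis of scraper and the z axis of tray, either way round below 0.06 rad and angle between the x axis of scraper and the x axis of tray, either way round below 0.12 rad and linear speed of scraper below 0.02 m/s and angular speed of scraper below 0.15 rad/s and contact force between the fingers and scraper below 0.1 N), for 0.2 s.
2. the mould lies flat in the larger compartment with its cavities up (x of mould in the frame of mould_bay between -0.006 and 0.006 m and y of mould in the frame of mould_bay between -0.006 and 0.006 m and z of mould in the frame of mould_bay between 0.023 and 0.029 m and angle between the z axis of mould and the z axis of tray, either way round below 0.06 rad and angle between the x axis of mould and the y axis of tray, either way round below 0.12 rad and linear speed of mould below 0.02 m/s and angular speed of mould below 0.15 rad/s), for 0.2 s.
At the end, for the whole second after the job is handed in: Mould at rest, cavities up, on the larger compartment's floor, scraper at rest, handle up, on the smaller one's: each within 6 mm of its centre across and along (scraper 7 mm along), 3 mm in height, 0.06 rad of flat, 0.12 rad of its direction, either way round (all of step 2 and x of scraper in the frame of scraper_bay between -0.007 and 0.007 m and y of scraper in the frame of scraper_bay between -0.006 and 0.006 m and z of scraper in the frame of scraper_bay between -0.003 and 0.003 m and angle between the z axis of scraper and the z axis of tray, either way round below 0.06 rad and angle between the x axis of scraper and the x axis of tray, either way round below 0.12 rad and linear speed of scraper below 0.02 m/s and angular speed of scraper below 0.15 rad/s); the robot touches nothing.
It fails at once if the mould topples or falls (turns faster than 8 rad/s or moves faster than 1.5 m/s) (angular speed of mould above 8 rad/s or linear speed of mould above 1.5 m/s).
It fails at once if the finished chocolates are touched (over 1 N) (contact force between anything else and chocolates above 1 N).
It fails at once if the jar is moved more than 20 mm or tipped (distance of jar from where it was at the start of the episode above 0.02 m or angle between jar's own z axis and vertical above 0.3 rad).
It fails at once if the bowl is moved more than 20 mm or tipped (distance of bowl from where it was at the start of the episode above 0.02 m or angle between bowl's own z axis and vertical above 0.3 rad).
It fails at once if the can is moved more than 20 mm or tipped (distance of can from where it was at the start of the episode above 0.02 m or angle between can's own z axis and vertical above 0.3 rad).
It also fails if it takes over 72 s, if anything falls off the work surface, if the arm or the gripper's body presses on something with over 40 N, if the wrist force passes 120 N, or if a joint passes its speed limit or range.

### The arm

A 6-joint arm with a two-finger parallel gripper is mounted at the origin on the work surface. World frame = base frame: x ahead of the robot, y to its left, z up, the work surface at z = 0. Lengths are in m, angles in degrees, forces in N, time in s.
With the tool pointing down it reaches from about 0.3 to 0.75 m from the base axis. Payload 8.5 kg.
Tool frame: the origin (TCP) lies midway between the tips of the shut fingers; the grasp point (between the pads) lies grasp_offset behind it (grasp_offset is the distance from the TCP to the grasp point, in m); z points along the fingers, y is the line along which they close (so a half turn about z gives the same grasp; the last joint's range is limited). The gripper opens to 85 mm and grips with 20 to 120 N. Pads are 22 mm wide; open, the fingers measure 114 mm over their backs; the gripper's body (76 mm by 85 mm) begins 54 mm behind the grasp point. The pads swing forward as they close: fully open they stand 13 mm farther back than shut.
Start: joints at [51.606, 21.807, 74.336, -0, 83.858, -12.336], TCP at [0.242, 0.494, 0.231] pointing down, gripper open.
Joint ranges: [-178.18, 178.18], [-50.72, 133.34], [12.68, 142.11], [-81.47, 261.47], [9.98, 163.14], [-165.26, 165.26]. Speed limits (degrees/s): [136.94, 136.94, 180, 180, 180, 180].

### API

Orientations are given as a 3x3 rotation matrix whose columns are the frame's x, y, z axes.
In Python, from rig import observe, get_image, camera_params, close_job, grasp_offset gives the robot as it stands.
- The arm moves only by the shell command python3 -m handwheel 'ROWS' [OPENING] [FORCE]. ROWS is JSON, a list of rows, each a list of 2 entries, a list of its own where there are three numbers: the shift along the tool's x, y, z as a fraction of full scale, then the turn, a rotation vector about the tool's x, y, z as a fraction of full scale. In form: [[[dx, dy, dz], [ax, ay, az]], ...]. A call has 1 to 10 rows; each row is the pose to reach, as a shift and turn from the pose commanded when the call began, along the tool's axes at that moment, turning the shorter way round; what a row does not reach only later rows make up. Full scale, the value 1, is 0.5 m for a shift and pi rad for a turn. A row lasts 1/10 s, in which the tool goes at most 50 mm and 8.59 degrees, less where a joint would pass 70% of its speed; a pose out of reach is approached as far as the arm can. A call with a number of a shift or a turn outside -1 to 1 is refused whole. A call with a gripper value outside its range is refused whole. OPENING is the opening, from 0 (shut) to 1 (fully open), set as the call begins (- or left out, the last holds). The fingers move at their own pace and stop on an object; FORCE is the grip in N (left out, the last holds). Time passes only in rows, so rows that repeat a pose let the fingers close. It gives the time, the measured TCP pose, the force, the opening and the grip force at its end, in the units of the state.
- observe(): the state, without advancing time (a new reading comes with each control period).
- get_image(name): name is "scene" or "side" or "wrist"; returns (picture, depth): 400x640x3 uint8, red, green, blue; 400x640 float32, m along the optical axis (not along the pixel's ray), 0 where there is no reading.
- camera_params(name): a dict with "K" (3x3 intrinsics, pixels), "R" (3x3) and "t" (3): a world point X has camera coordinates R X + t. Camera axes: x right, y down, z forward; pixel columns grow to the right and rows downward; lengths in m; the calibration is good to about 2 mm. A picture is of the moment at which its call begins: read the wrist's pose just before it. camera_params takes no time and is no camera call; for the wrist camera it gives the pose at the moment of the call.
- close_job(): hands the job in; it is judged then, once.
The state is a dict: "time_s": time; "q": joint angles; "qvel": joint speeds; "joint_efforts": joint torques, N m; "position": TCP position; "tool_rot": TCP orientation; "ft_force": force on the tool from outside, world axes, zero at the start; "wrist_torque": the same for the moment, N m; "grip_width": finger opening in m; "gripper_force": force on a finger pad.
Only numpy, scipy, OpenCV 4.12 (cv2) and the standard library are available. Lean on these libraries where they do the work, as an engineer would, in place of code of your own. Each camera call takes 0.05 s, during which the arm holds its last target. There are 200 camera calls.

## Working session

There is one attempt and no reset: what is moved stays moved. The work goes in short steps, Python scripts to look and compute and a shell command to move; the robot and the scene stay as the last step left them, time stands still between calls to the robot, and variables do not carry over. Pictures are saved under pics/ and viewed, at most 12 in all, crops included, and the job is handed in when it is done.

```bash
ls; mkdir -p pics
cat > h.py <<'E'
import numpy as np, cv2
from rig import *
def save(n,f):
    im,d=get_image(n); cv2.imwrite(f'pics/{f}.png',im[:,:,::-1]); np.save(f'pics/{f}.npy',d); 
    p=camera_params(n); np.savez(f'pics/{f}_p.npz',**{k:np.array(p[k]) for k in 'KRt'}); return im,d
def load(f):
    p=np.load(f'pics/{f}_p.npz'); return cv2.imread(f'pics/{f}.png'),np.load(f'pics/{f}.npy'),p
def cloud(d,p):
    K,R,t=p['K'],p['R'],p['t']; v,u=np.mgrid[:d.shape[0],:d.shape[1]]
    c=np.stack([(u-K[0,2])/K[0,0]*d,(v-K[1,2])/K[1,1]*d,d],-1); return (c-t)@R
def ray(p,uv,z):
    K,R,t=p['K'],p['R'],p['t']; uv=np.atleast_2d(uv); r=np.c_[(uv[:,0]-K[0,2])/K[0,0],(uv[:,1]-K[1,2])/K[1,1],np.ones(len(uv))]@R
    o=-R.T@t; return o+r*((z-o[2])/r[:,2])[:,None]
E
python3 - <<'E'
from h import *
s=observe(); print(grasp_offset,s)
for n in ['scene','side']: save(n,n+'0')
a=cv2.imread('pics/scene0.png');b=cv2.imread('pics/side0.png')
for n in ['scene0','side0']:
    i,d,p=load(n); print(n,-p['R'].T@p['t'],p['R'].tolist(),p['K'][0,0])
E
```

```text
pics
0.0187 {'time_s': 0.0, 'q': array([ 5.16066372e+01,  2.18420620e+01,  7.43841440e+01, -3.97260338e-04,
        8.38595059e+01, -1.23348123e+01]), 'qvel': array([ 0.02238831, -0.07512339, -0.008059  ,  0.05217604,  0.03073495,
        0.09101923]), 'joint_efforts': array([ 2.43464820e-03, -4.48443711e+01, -2.31288511e+01, -6.74535201e-06,
        4.62158539e-03,  3.23556162e-05]), 'position': array([0.24141813, 0.4938571 , 0.23070533]), 'tool_rot': array([[-8.98345789e-01,  4.39288049e-01, -9.23670014e-04],
       [ 4.39288909e-01,  8.98345073e-01, -1.17675887e-03],
       [ 3.12838299e-04, -1.46289437e-03, -9.99998881e-01]]), 'ft_force': array([-0.62902609, -0.58858501,  0.83122935]), 'wrist_torque': array([-0.02530954, -0.0394944 , -0.05563966]), 'gripper_force': 0.0, 'grip_width': 0.08541287444603311}
scene0 [1.0721551  0.57719444 1.066737  ] [[-0.7103040008785716, 0.7038587321798088, 0.007149228638562404], [0.5602266595615171, 0.571447558508736, -0.5996613859428904], [-0.4261623120976772, -0.42193669312900095, -0.8002219134333456]] 436.18908460511545
side0 [ 0.40078626 -1.1071764   0.81108008] [[0.9917033239151641, -0.12854768582647802, 9.901652222451662e-05], [-0.06998221799131212, -0.5405357065633569, -0.8384054145191744], [0.107828597786631, 0.8314425069712932, -0.5450471090655004]] 423.937208713542
```

View pics/scene0.png

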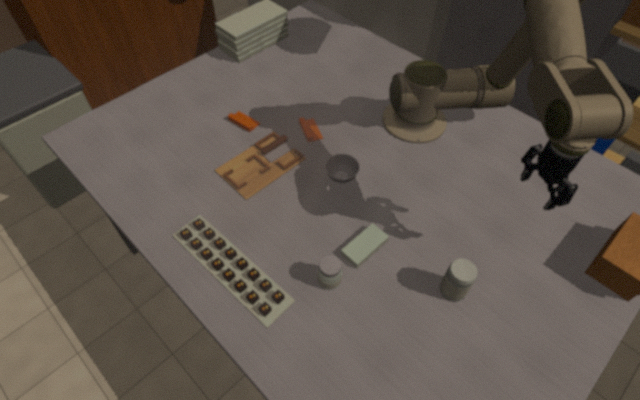

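View pics/side0.png

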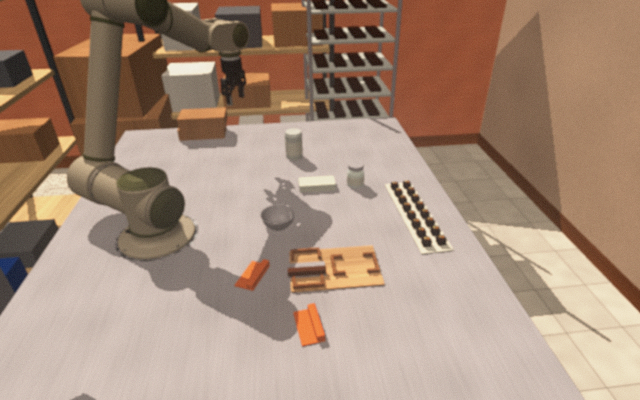

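Scene view: mould at (365,245), jar (330,271), can (458,279), bowl (342,168), and the tray at (260,165) with the dark-handled scraper at (275,145). The orange look-alikes at (242,121) and (311,128) are outside the tray. The chocolates are at (233,268). The dark-handled scraper inside the tray fits the description.

```bash
cat > m.py <<'E'
from h import *
for n in ['scene0','side0']:
    i,d,p=load(n); c=cloud(d,p); hsv=cv2.cvtColor(i,cv2.COLOR_BGR2HSV)
    seeds={'mould':[(365,245),(317,184)],'tray':[(242,180),(345,270)],'jar':[(330,271),(356,176)],'bowl':[(342,175),(277,218)],'can':[(458,279),(293,143)],'handle':[(270,142),(306,268)]}
    k=0 if n=='scene0' else 1
    for o,s in seeds.items():
        u,v=s[k]; print(n,o,hsv[v,u],c[v,u].round(3))
        P=c[v,u]; r={'mould':.1,'tray':.0,'jar':.06,'bowl':.07,'can':.08}.get(o,0)
        if r:
            m=(np.linalg.norm(c[...,:2]-P[:2],axis=-1)<r)&(c[...,2]>.012)&(c[...,2]<.15)
            q=c[m]; print('  n',len(q),'z95',np.percentile(q[:,2],97).round(3))
            t=q[q[:,2]>np.percentile(q[:,2],97)-.008]
            print('  rect',[np.round(x,3) for x in cv2.minAreaRect((t[:,:2]*1000).astype(np.float32))], 'circ',cv2.minEnclosingCircle((t[:,:2]*1000).astype(np.float32)))
    if 1:
        m=(hsv[...,0]>8)&(hsv[...,0]<22)&(hsv[...,1]>95)&(c[...,2]>0.0)&(c[...,2]<.03)&(c[...,0]>.2)&(c[...,0]<.75)&(abs(c[...,1])<.4)
        n_,l,st,ce=cv2.connectedComponentsWithStats(m.astype(np.uint8))
        for j in range(1,n_):
            if st[j,4]>200:
                q=c[l==j]; print('  woodish',st[j],hsv[l==j].mean(0).round(),cv2.minAreaRect((q[:,:2]*1000).astype(np.float32)),np.percentile(q[:,2],[5,50,95]).round(3))
a=cv2.imread('pics/scene0.png')[120:210,200:320];b=cv2.imread('pics/side0.png')[235:300,275:395]
cv2.imwrite('pics/crop0.png',np.vstack([cv2.resize(a,None,fx=4.5,fy=4,interpolation=2)[:,:],cv2.resize(b,(540,232),interpolation=2)]))
E
python3 m.py
```

```text
scene0 mould [ 37  40 139] [0.526 0.229 0.026]
  n 983 z95 0.028
  rect [array([520.963, 225.061]), array([ 64.148, 133.28 ]), np.float64(89.139)] circ ((520.359619140625, 225.6094970703125), 71.3307113647461)
scene0 tray [ 15 126 125] [ 0.613 -0.209  0.005]
scene0 jar [  9  27 122] [0.677 0.237 0.084]
  n 674 z95 0.087
  rect [array([665.228, 225.199]), array([55.353, 53.883]), np.float64(51.591)] circ ((664.84423828125, 225.71075439453125), 28.538013458251953)
scene0 bowl [13 45 80] [ 0.369 -0.005 -0.001]
  n 604 z95 0.051
  rect [array([376.947,  -1.99 ]), array([108.813, 108.627]), np.float64(11.012)] circ ((376.6842346191406, -5.2827019691467285), 57.849143981933594)
scene0 can [ 25  33 102] [0.482 0.479 0.111]
  n 1101 z95 0.116
  rect [array([453.068, 474.87 ]), array([64.775, 62.022]), np.float64(32.117)] circ ((453.9728698730469, 475.1164855957031), 33.30718994140625)
scene0 handle [ 15 134 114] [ 0.441 -0.272  0.007]
  woodish [299 118  24  24 247] [ 10. 151. 108.] ((299.2138977050781, -221.08721923828125), (105.92093658447266, 57.834651947021484), 64.4877700805664) [0.    
[... 938 characters left out ...]
([453.97 , 475.327]), array([73.058, 61.195]), np.float64(77.138)] circ ((453.74853515625, 476.83843994140625), 40.50276565551758)
side0 handle [  8 132 124] [ 0.444 -0.244  0.031]
  woodish [ 288  246   96   46 3264] [ 14. 126. 192.] ((521.7579345703125, -222.03781127929688), (166.99655151367188, 251.87860107421875), 89.40290069580078) [0.004 0.008 0.021]
  woodish [239 261  26  27 249] [ 10. 176. 201.] ((296.6683349609375, -221.10089111328125), (111.14552307128906, 54.78727340698242), 70.79886627197266) [0.002 0.005 0.024]
  woodish [295 303  23  18 233] [ 11. 177. 230.] ((431.6017761230469, -380.7890930175781), (53.79616165161133, 38.1491813659668), 0.2810544967651367) [0.003 0.006 0.024]
```

View pics/crop0.png

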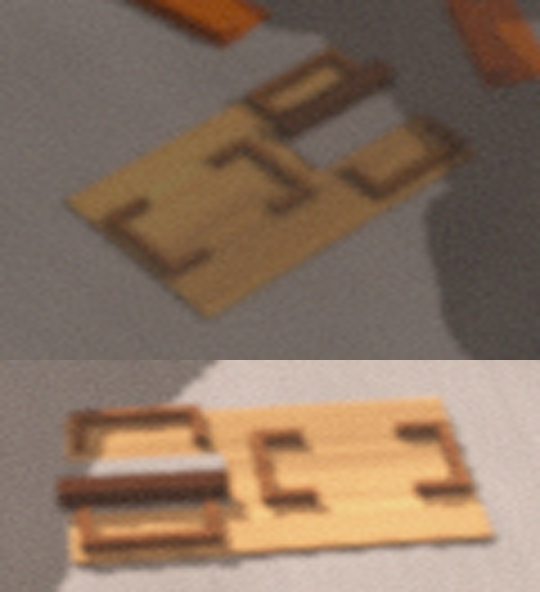

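```bash
cat >> h.py <<'E'
from scipy.spatial.transform import Rotation as Ro
# R_tool: yaw (deg) of the tool's y axis from world +y, tilt (deg): + points tool outward (+x of yawed frame), - inward
def Rt(yaw=0,tilt=0): return Ro.from_euler('z',yaw,degrees=True).as_matrix()@Ro.from_euler('y',-tilt,degrees=True).as_matrix()@np.diag([-1.,1,-1])
def go(pos,R,frm=None):
    s=observe(); p0,R0=(s['position'],s['tool_rot']) if frm is None else frm
    print('at',p0.round(4),'t',s['time_s']); print('shift',(R0.T@(np.array(pos)-p0)/.5).round(4).tolist(),'turn',(Ro.from_matrix(R0.T@R).as_rotvec()/np.pi).round(4).tolist())
E
python3 - <<'E'
from h import *
go([.47,-.225,.33],Rt()); 
p=camera_params('wrist'); s=observe(); print((s['tool_rot'].T@(-p['R'].T@p['t']-s['position'])).round(3), (p['R']@s['tool_rot']).round(2).tolist(),p['K'][0,0])
i,d,p=load('scene0'); print(ray(p,[[200,216],[175,236],[293,298],[268,322]],.005).round(3))
E
```

```text
at [0.2415 0.4939 0.2308] t 0.1
shift [-1.0422, -1.0911, -0.1974] turn [-0.0004, -0.0002, -0.1448]
[ 0.079 -0.001 -0.144] [[-0.0, 1.0, -0.0], [-0.95, -0.0, -0.31], [-0.31, 0.0, 0.95]] 286.23616011037075
[[ 0.789 -0.187  0.005]
 [ 0.882 -0.18   0.005]
 [ 0.771  0.197  0.005]
 [ 0.86   0.201  0.005]]
```

```bash
python3 -m handwheel '[[[-0.52,-0.545,-0.14],[0,0,-0.0724]],[[-0.52,-0.545,-0.14],[0,0,-0.0724]],[[-0.52,-0.545,-0.14],[0,0,-0.0724]],[[-0.52,-0.545,-0.14],[0,0,-0.0724]],[[-0.52,-0.545,-0.14],[0,0,-0.0724]],[[-0.52,-0.545,-0.14],[0,0,-0.0724]],[[-0.52,-0.545,-0.14],[0,0,-0.0724]],[[-0.52,-0.545,-0.14],[0,0,-0.0724]],[[-0.52,-0.545,-0.14],[0,0,-0.0724]]]'
python3 - <<'E'
from h import *
go([.47,-.225,.33],Rt())
E
```

```text
time_s: 1.0
position: [0.3567, 0.1321, 0.3018]
tool_rot: [[-0.973, 0.231, 0.001], [0.231, 0.973, -0.001], [-0.001, -0.0, -1.0]]
ft_force: [0.1, 0.1, 0.2]
grip_width: 0.0851
gripper_force: 0.0
at [0.3567 0.1321 0.3018] t 1.0
shift [-0.3855, -0.6426, -0.0556] turn [-0.0002, 0.0004, -0.0741]
```

```bash
python3 -m handwheel '[[[-0.385,-0.643,-0.056],[0,0,-0.074]],[[-0.385,-0.643,-0.056],[0,0,-0.074]],[[-0.385,-0.643,-0.056],[0,0,-0.074]],[[-0.385,-0.643,-0.056],[0,0,-0.074]],[[-0.385,-0.643,-0.056],[0,0,-0.074]],[[-0.385,-0.643,-0.056],[0,0,-0.074]],[[-0.385,-0.643,-0.056],[0,0,-0.074]],[[-0.385,-0.643,-0.056],[0,0,-0.074]],[[-0.385,-0.643,-0.056],[0,0,-0.074]],[[-0.385,-0.643,-0.056],[0,0,-0.074]]]'
python3 - <<'E'
from h import *
print(observe()['qvel'].round(1)); save('wrist','w1'); print(observe()['position'])
E
```

```text
time_s: 2.0
position: [0.4708, -0.2212, 0.3284]
tool_rot: [[-1.0, -0.005, -0.001], [-0.005, 1.0, 0.001], [0.001, 0.001, -1.0]]
ft_force: [-0.8, 0.9, 0.6]
grip_width: 0.0852
gripper_force: 0.0
[ 1.5 -1.8  1.1  0.1 -0.  -0. ]
[ 0.47061913 -0.22048862  0.32885961]
```

View pics/w1.png

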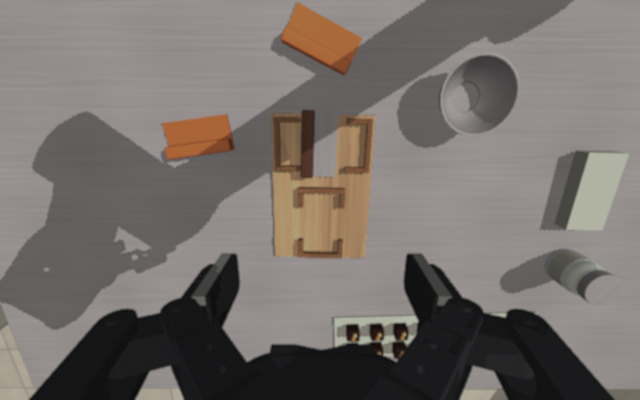

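Wrist view: tray spans (272–373, 113–258). The scraper's dark handle is at (302–314, 110–178) and its blade at (314–336, 118–178). The orange look-alikes are at (198,137) and (320,38), and the bowl is at (480,93).

```bash
cat > m2.py <<'E'
from h import *
i,d,p=load('w1'); hsv=cv2.cvtColor(i,cv2.COLOR_BGR2HSV)
for v,u in [(145,308),(150,325),(210,320),(150,288),(205,300),(145,278)]: print((u,v),hsv[v,u])
sub=np.zeros(hsv.shape[:2],bool); sub[100:268,262:385]=1
w=sub&(hsv[...,0]<25)&(hsv[...,1]>60); w=w.astype(np.uint8)
cs=cv2.findContours(w,0,1)[0]; c=max(cs,key=cv2.contourArea)
print('tray z6',cv2.minAreaRect((ray(p,c[:,0].astype(float),.006)[:,:2]*1000).astype(np.float32)))
# edges row-wise: left/right line fit, bottom row
L=[];Rr=[]
for v in range(185,250):
    x=np.where(w[v]>0)[0]; L.append((x[0]-.5,v)); Rr.append((x[-1]+.5,v))
for n,a in (('L',L),('R',Rr)):
    q=ray(p,np.array(a),.006); f=np.polyfit(q[:,0],q[:,1],1); print(n,'slope deg',np.degrees(f[0]),'y at .523',np.polyval(f,.523))
B=[(u,np.where(w[:,u])[0][-1]+.5) for u in range(280,360)]; q=ray(p,np.array(B,float),.006); print('bottom x',np.median(q[:,0]), np.degrees(np.polyfit(q[:,1],q[:,0],1)[0]))
T=[(u,np.where(w[:,u])[0][0]-.5) for u in list(range(276,298))+list(range(344,368))]; q=ray(p,np.array(T,float),.006); print('top x',np.median(q[:,0]))
h=(sub&(hsv[...,2]<hsv[145,308,2]+25)&(hsv[...,1]>60)).astype(np.uint8); h[:,:296]=0;h[:,322:]=0;h[185:]=0
cs=cv2.findContours(h,0,1)[0]; c=max(cs,key=cv2.contourArea); print(cv2.boundingRect(c))
print('handle z28',cv2.minAreaRect((ray(p,c[:,0].astype(float),.028)[:,:2]*1000).astype(np.float32)))
b=(sub&(hsv[...,1]<45)).astype(np.uint8); b[:,:308]=0;b[:,343:]=0;b[:100]=0
for v in (125,135,145,155,165,172):
    x=np.where(b[v])[0]; hh=np.where(h[v])[0]; print(v,x[[0,-1]],hh[[0,-1]],'blade edge y@10',ray(p,[x[-1]+.5,v],.01).round(4),'handle L/R@28',ray(p,[[hh[0]-.5,v],[hh[-1]+.5,v]],.028).round(4).tolist())
for u in (318,324,330):
    y=np.where(b[:,u])[0]; y=y[y<200]; print(u,y[-1],'blade far x@10',ray(p,[u,y[-1]+.5],.01).round(4))
E
python3 m2.py
```

```text
(308, 145) [  9 125  59]
(325, 150) [  4  12 148]
(320, 210) [ 15 106 171]
(288, 150) [ 16 105 126]
(300, 205) [ 12 136 114]
(278, 145) [ 13 129  73]
tray z6 ((524.978759765625, -220.8319091796875), (164.8573760986328, 255.8377227783203), 88.97523498535156)
L slope deg -1.1289728602654268 y at .523 -0.30316351537681563
R slope deg -1.1909010750126494 y at .523 -0.13831135547734097
bottom x 0.6529882083296077 1.2726557594625096
top x 0.40164246981250973
(296, 111, 18, 67)
handle z28 ((446.72698974609375, -246.17572021484375), (25.453624725341797, 100.43302154541016), 89.75885009765625)
125 [314 336] [301 313] blade edge y@10 [[ 0.4175 -0.197   0.01  ]] handle L/R@28 [[0.4168, -0.2521, 0.028], [0.4167, -0.2326, 0.028]]
135 [314 336] [301 312] blade edge y@10 [[ 0.4329 -0.1967  0.01  ]] handle L/R@28 [[0.4315, -0.2524, 0.028], [0.4314, -0.2341, 0.028]]
145 [313 335] [301 312] blade edge y@10 [[ 0.4485 -0.1979  0.01  ]] handle L/R@28 [[0.4466, -0.2527, 0.028], [0.4465, -0.2342, 0.028]]
155 [313 335] [301 306] blade edge y@10 [[ 0.4645 -0.1976  0.01  ]] handle L/R@28 [[0.4619, -0.2529, 0.028], [0.4619, -0.2436, 0.028]]
165 [313 334] [300 308] blade edge y@10 [[ 0.4809 -0.1989  0.01  ]] handle L/R@28 [[0.4776, -0.2548, 0.028], [0.4776, -0.2406, 0.028]]
172 [313 334] [301 310] blade edge y@10 [[ 0.4925 -0.1987  0.01  ]] handle L/R@28 [[0.4888, -0.2534, 0.028], [0.4888, -0.2376, 0.028]]
318 175 blade far x@10 [[ 0.4985 -0.2259  0.01  ]]
324 176 blade far x@10 [[ 0.5002 -0.2159  0.01  ]]
330 176 blade far x@10 [[ 0.5001 -0.206   0.01  ]]
```

Run:
```python
from h import *
go([.448,-.243,.05],Rt(-1.2))
go([.448,-.243,.0125],Rt(-1.2))
```

```text
at [ 0.4706 -0.2205  0.3289] t 2.05
shift [0.045, -0.0453, 0.5577] turn [0.0003, -0.0003, 0.0085]
at [ 0.4706 -0.2205  0.3289] t 2.05
shift [0.045, -0.0454, 0.6327] turn [0.0003, -0.0003, 0.0085]
```

```bash
python3 -m handwheel '[[[0.045,-0.045,0.55],[0,0,0.0085]],[[0.045,-0.045,0.55],[0,0,0.0085]],[[0.045,-0.045,0.55],[0,0,0.0085]],[[0.045,-0.045,0.55],[0,0,0.0085]],[[0.045,-0.045,0.55],[0,0,0.0085]],[[0.045,-0.045,0.55],[0,0,0.0085]],[[0.045,-0.045,0.55],[0,0,0.0085]],[[0.045,-0.045,0.55],[0,0,0.0085]],[[0.045,-0.045,0.55],[0,0,0.0085]],[[0.045,-0.045,0.55],[0,0,0.0085]]]' 0.5 60
python3 - <<'E'
from h import *
print(observe()['qvel'].round(1))
go([.448,-.243,.0125],Rt(-1.2))
E
```

```text
time_s: 3.05
position: [0.449, -0.2443, 0.056]
tool_rot: [[-1.0, 0.021, 0.002], [0.021, 1.0, -0.002], [-0.003, -0.002, -1.0]]
ft_force: [0.7, 0.2, 1.0]
grip_width: 0.0426
gripper_force: 0.0
[-0.3  0.5  0.4 -0.1 -0.2 -0. ]
at [ 0.449  -0.2443  0.056 ] t 3.05
shift [0.0022, 0.0027, 0.0871] turn [-0.0007, 0.0008, 0.0]
```

```bash
python3 -m handwheel '[[[0.002,0.002,0.04],[0,0,0]],[[0.002,0.002,0.06],[0,0,0]],[[0.002,0.002,0.08],[0,0,0]],[[0.002,0.002,0.084],[0,0,0]],[[0.002,0.002,0.084],[0,0,0]],[[0.002,0.002,0.084],[0,0,0]]]'
python3 - <<'E'
from h import *
s=observe();print(s['qvel'].round(1),s['ft_force'])
go([.448,-.243,.0125],Rt(-1.2))
E
```

```text
time_s: 3.65
position: [0.4474, -0.2433, 0.0127]
tool_rot: [[-1.0, 0.022, 0.001], [0.022, 1.0, -0.0], [-0.001, -0.0, -1.0]]
ft_force: [0.2, 0.6, 0.3]
grip_width: 0.0428
gripper_force: 0.0
[ 0.  -0.1  0.   0.  -0.   0. ] [0.21571675 0.61692165 0.31887171]
at [ 0.4474 -0.2433  0.0127] t 3.65
shift [-0.0011, 0.0007, 0.0005] turn [-0.0001, 0.0002, -0.0002]
```

Close, then lift 50 mm and slide.

```bash
python3 -m handwheel '[[[0,0,0],[0,0,0]],[[0,0,0],[0,0,0]],[[0,0,0],[0,0,0]],[[0,0,0],[0,0,0]],[[0,0,0],[0,0,0]],[[0,0,0],[0,0,0]]]' 0.1 60; python3 -m handwheel '[[[0,0,-0.02],[0,0,0]],[[0,0,-0.05],[0,0,0]],[[0,0,-0.09],[0,0,0]],[[0,0,-0.09],[0,0,0]],[[0,0,-0.09],[0,0,0]]]'
python3 - <<'E'
from h import *
go([.5826,-.240,.0625],Rt(-1.2))
save('side','side1')
i=cv2.imread('pics/side1.png')[200:320,240:420]; cv2.imwrite('pics/side1c.png',cv2.resize(i,None,fx=4,fy=4,interpolation=2))
E
```

```text
time_s: 4.25
position: [0.4474, -0.2433, 0.0129]
tool_rot: [[-1.0, 0.022, 0.001], [0.022, 1.0, -0.001], [-0.001, -0.001, -1.0]]
ft_force: [0.0, 0.7, 6.7]
grip_width: 0.0185
gripper_force: 59.4
time_s: 4.75
position: [0.4471, -0.2431, 0.0573]
tool_rot: [[-1.0, 0.022, 0.0], [0.022, 1.0, -0.0], [-0.0, -0.0, -1.0]]
ft_force: [0.7, 0.8, -1.2]
grip_width: 0.0185
gripper_force: 58.9
at [ 0.4471 -0.2431  0.0573] t 4.75
shift [-0.2708, 0.012, -0.0103] turn [-0.0001, 0.0001, -0.0002]
```

View pics/side1c.png

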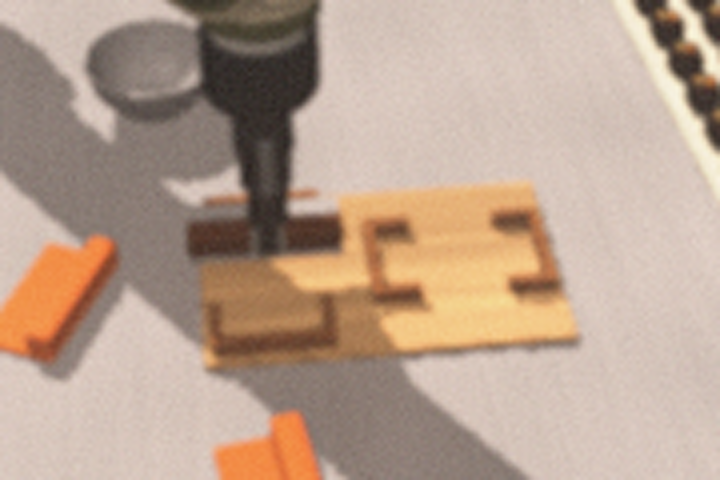

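The scraper is held level by its handle, seen at crop (190–340, 215–255).

```bash
python3 -m handwheel '[[[-0.07,0.003,0],[0,0,0]],[[-0.14,0.006,0],[0,0,0]],[[-0.21,0.009,0],[0,0,0]],[[-0.271,0.012,0],[0,0,0]],[[-0.271,0.012,0],[0,0,0]],[[-0.271,0.012,0],[0,0,0]],[[-0.271,0.012,0],[0,0,0]]]'
python3 - <<'E'
from h import *
go([.5826,-.240,.0140],Rt(-1.2))
E
```

```text
time_s: 5.5
position: [0.5816, -0.2399, 0.0565]
tool_rot: [[-1.0, 0.022, -0.002], [0.022, 1.0, 0.001], [0.002, 0.001, -1.0]]
ft_force: [-0.2, -0.9, -1.3]
grip_width: 0.0183
gripper_force: 58.8
at [ 0.5816 -0.2399  0.0565] t 5.5
shift [-0.0021, -0.0003, 0.085] turn [0.0003, -0.0006, -0.0003]
```

```bash
python3 -m handwheel '[[[-0.001,0,0.03],[0,0,0]],[[-0.001,0,0.06],[0,0,0]],[[-0.001,0,0.075],[0,0,0]],[[-0.001,0,0.085],[0,0,0]],[[-0.001,0,0.087],[0,0,0]],[[-0.001,0,0.087],[0,0,0]],[[-0.001,0,0.087],[0,0,0]]]'
python3 - <<'E'
from h import *
go([.5826,-.240,.0130],Rt(-1.2))
E
```

```text
time_s: 6.2
position: [0.5835, -0.2403, 0.0144]
tool_rot: [[-1.0, 0.022, 0.001], [0.022, 1.0, -0.001], [-0.001, -0.001, -1.0]]
ft_force: [-0.1, 0.1, -2.1]
grip_width: 0.0184
gripper_force: 58.8
at [ 0.5835 -0.2403  0.0144] t 6.2
shift [0.0018, 0.0005, 0.0029] turn [-0.0002, 0.0003, -0.0002]
```

```bash
python3 -m handwheel '[[[0.001,0,0.003],[0,0,0]],[[0.001,0,0.003],[0,0,0]],[[0.001,0,0.003],[0,0,0]]]'; python3 -m handwheel '[[[0,0,0],[0,0,0]],[[0,0,0],[0,0,0]],[[0,0,0],[0,0,0]],[[0,0,0],[0,0,0]],[[0,0,-0.1],[0,0,0]],[[0,0,-0.2],[0,0,0]],[[0,0,-0.3],[0,0,0]],[[0,0,-0.3],[0,0,0]],[[0,0,-0.3],[0,0,0]],[[0,0,-0.3],[0,0,0]]]' 0.5
python3 - <<'E'
from h import *
go([.50,-.222,.33],Rt(-1.2))
E
```

```text
time_s: 6.5
position: [0.5831, -0.2403, 0.013]
tool_rot: [[-1.0, 0.022, 0.001], [0.022, 1.0, -0.001], [-0.001, -0.001, -1.0]]
ft_force: [0.2, 0.6, 3.9]
grip_width: 0.0184
gripper_force: 59.5
time_s: 7.5
position: [0.5822, -0.2397, 0.1608]
tool_rot: [[-1.0, 0.022, -0.002], [0.022, 1.0, 0.002], [0.002, 0.001, -1.0]]
ft_force: [-1.0, -0.1, 0.7]
grip_width: 0.0426
gripper_force: 0.0
at [ 0.5822 -0.2397  0.1608] t 7.5
shift [0.1659, 0.0324, -0.338] turn [0.0005, -0.0008, -0.0002]
```

```bash
python3 -m handwheel '[[[0.1,0.032,-0.12],[0,0,0]],[[0.1,0.032,-0.12],[0,0,0]],[[0.1,0.032,-0.12],[0,0,0]],[[0.1,0.032,-0.12],[0,0,0]],[[0.1,0.032,-0.12],[0,0,0]],[[0.1,0.032,-0.12],[0,0,0]],[[0.1,0.032,-0.12],[0,0,0]],[[0.1,0.032,-0.12],[0,0,0]]]' 1 > /dev/null
python3 - <<'E'
from h import *
print(observe()['qvel'].round(1)); save('wrist','w2'); print(observe()['position'])
E
```

```text
[-0.  -0.3 -0.1  0.   0.  -0. ]
[ 0.53322827 -0.2230269   0.22190654]
```

View pics/w2.png

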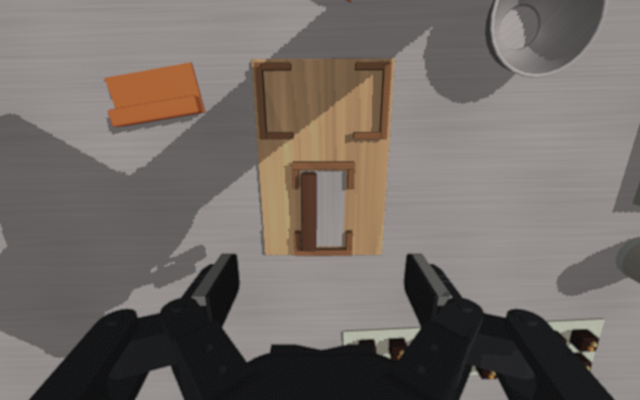

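The scraper lies flat in the small bay (302–346, 170–250). I'll check the numbers.

```bash
cat > m3.py <<'E'
from h import *
i,d,p=load('w2'); hsv=cv2.cvtColor(i,cv2.COLOR_BGR2HSV)
sub=np.zeros(hsv.shape[:2],bool); sub[52:262,245:398]=1
w=(sub&(hsv[...,0]<25)&(hsv[...,1]>60)).astype(np.uint8)
c=max(cv2.findContours(w,0,1)[0],key=cv2.contourArea)
print('tray',cv2.minAreaRect((ray(p,c[:,0].astype(float),.006)[:,:2]*1000).astype(np.float32)))
L=[];R=[]
for v in range(70,250):
    x=np.where(w[v])[0]; L.append((x[0]-.5,v));R.append((x[-1]+.5,v))
l=ray(p,np.array(L),.006);r=ray(p,np.array(R),.006); fl,fr=np.polyfit(l[:,0],l[:,1],1),np.polyfit(r[:,0],r[:,1],1)
us=range(275,375); B=ray(p,np.array([(u,np.where(w[:,u])[0][-1]+.5) for u in us]),.006)[:,0];T=ray(p,np.array([(u,np.where(w[:,u])[0][0]-.5) for u in us]),.006)[:,0]
sl=(fl[0]+fr[0])/2; cx=(np.median(B)+np.median(T))/2; cy=(np.polyval(fl,cx)+np.polyval(fr,cx))/2
print('yaw',np.degrees(sl),'centre',cx,cy,'len',np.median(B)-np.median(T))
e=np.array([1,sl]);e/=np.linalg.norm(e); n=np.array([-e[1],e[0]]); C=np.array([cx,cy])
print('mould_bay',C-.078*e,'scraper_bay',C+.056*e)
b=(sub&(hsv[...,1]<45)).astype(np.uint8); b[:165]=0; b[:,:310]=0; b[:,352:]=0
c=max(cv2.findContours(b,0,1)[0],key=cv2.contourArea)
for z in (.010,): print('blade',cv2.minAreaRect((ray(p,c[:,0].astype(float),z)[:,:2]*1000).astype(np.float32)))
S=C+.056*e
def loc(uv,z): return ((ray(p,uv,z)[:,:2]-S)@np.c_[e,n]*1000).round(1).tolist()
ys,xs=np.where(b); print('blade right',loc([[xs[ys==v].max()+.5,v] for v in (190,210,225)],.01),'far',loc([[u,ys[xs==u].max()+.5] for u in (322,330,338)],.01),'near',loc([[u,ys[xs==u].min()-.5] for u in (322,330,338)],.01))
# handle
g=(sub&(hsv[...,2]<90)&(hsv[...,1]>60)).astype(np.uint8)
for v in (195,205,215): 
    x=np.where(g[v,296:325])[0]+296; print('handle',v,x[[0,-1]],loc([[x[0]-.5,v],[x[-1]+.5,v]],.028))
# bay inner walls at big bay (z 18)
E
python3 m3.py
```

```text
tray ((526.4118041992188, -221.45013427734375), (164.76499938964844, 251.37570190429688), 88.83832550048828)
yaw -1.2312166747735678 centre 0.5268213370965769 -0.2214906783744648 len 0.2512440160811116
mould_bay [ 0.44883934 -0.21981494] scraper_bay [ 0.58280841 -0.22269377]
blade ((582.7240600585938, -214.11668395996094), (39.292236328125, 103.6581039428711), 88.68891906738281)
blade right [[-27.1, 28.2], [0.4, 27.5], [21.8, 28.0]] far [[77.2, -0.9], [77.2, 10.3], [77.2, 21.5]] near [[-52.8, -0.9], [-52.7, 9.2], [-52.7, 19.4]]
handle 195 [301 315] [[-25.9, -27.5], [-25.9, -9.0]]
handle 205 [301 315] [[-12.9, -27.8], [-12.8, -9.1]]
handle 215 [301 315] [[0.5, -28.1], [0.5, -9.2]]
```

```bash
python3 -m handwheel '[[[0.04,0.88,-0.04],[0,0,-0.0067]],[[0.04,0.88,-0.04],[0,0,-0.0067]],[[0.04,0.88,-0.04],[0,0,-0.0067]],[[0.04,0.88,-0.04],[0,0,-0.0067]],[[0.04,0.88,-0.04],[0,0,-0.0067]],[[0.04,0.88,-0.04],[0,0,-0.0067]],[[0.04,0.88,-0.04],[0,0,-0.0067]],[[0.04,0.88,-0.04],[0,0,-0.0067]],[[0.04,0.88,-0.04],[0,0,-0.0067]],[[0.04,0.88,-0.04],[0,0,-0.0067]]]' > /dev/null;  python3 -m handwheel '[[[0,0,0],[0,0,0]],[[0,0,0],[0,0,0]],[[0,0,0],[0,0,0]],[[0,0,0],[0,0,0]],[[0,0,0],[0,0,0]]]'
cat > m4.py <<'E'
from h import *
print(observe()['qvel'].round(1)); i,d=save('wrist','w3')
i,d,p=load('w3'); c=cloud(d,p); hsv=cv2.cvtColor(i,cv2.COLOR_BGR2HSV)
m=((np.linalg.norm(c[...,:2]-[.521,.225],axis=-1)<.085)&(c[...,2]>.022)&(c[...,2]<.034)&(d>0)).astype(np.uint8)
k=max(cv2.findContours(m,0,1)[0],key=cv2.contourArea); print(cv2.boundingRect(k),np.median(c[m>0][:,2]))
print(cv2.minAreaRect((ray(p,k[:,0].astype(float),.026)[:,:2]*1000).astype(np.float32)))
E
python3 m4.py
```

```text
time_s: 9.85
position: [0.5228, 0.2167, 0.2424]
tool_rot: [[-1.0, 0.002, 0.0], [0.002, 1.0, -0.0], [-0.0, -0.0, -1.0]]
ft_force: [0.1, -0.3, 0.6]
grip_width: 0.0851
gripper_force: 0.0
[ 0.4  0.1 -0.1  0.1  0.  -0. ]
(304, 118, 51, 102) 0.027478160626352596
((521.579345703125, 225.31582641601562), (62.18636703491211, 130.480712890625), 88.78771209716797)
```

View pics/w3.png

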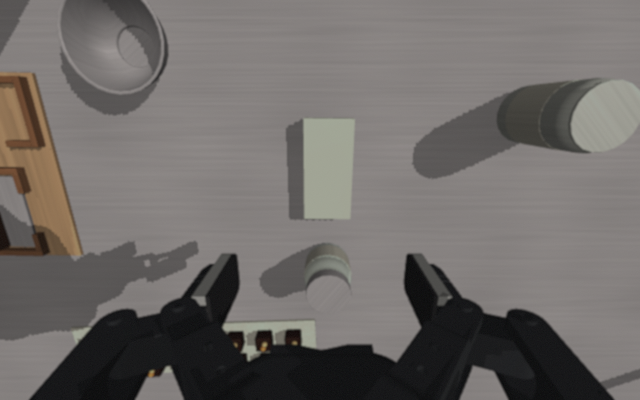

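Mould at (304–355, 118–220) px → (0.5216, 0.2253), yaw −1.2°, size 62×130 ✓. The jar is just beyond its far end at (328,278).

Run:
```python
from h import *
R=Rt(-1.2,20); print(R.round(3).tolist()); P=np.array([.4977,.2259,.0015])
go(P-.06*R[:,2],R)
go(P-.06*R[:,2],R,(P,R));
```

```text
[[-0.939, 0.021, 0.342], [0.02, 1.0, -0.007], [-0.342, 0.0, -0.94]]
at [0.5228 0.2168 0.2424] t 9.9
shift [0.0912, 0.0189, 0.369] turn [0.0011, -0.1111, 0.0062]
at [0.4977 0.2259 0.0015] t 9.9
shift [0.0, -0.0, -0.12] turn [0.0, 0.0, 0.0]
```

```bash
python3 -m handwheel '[[[0.091,0.019,0.369],[0.001,-0.111,0.006]],[[0.091,0.019,0.369],[0.001,-0.111,0.006]],[[0.091,0.019,0.369],[0.001,-0.111,0.006]],[[0.091,0.019,0.369],[0.001,-0.111,0.006]],[[0.091,0.019,0.369],[0.001,-0.111,0.006]],[[0.091,0.019,0.369],[0.001,-0.111,0.006]],[[0.091,0.019,0.369],[0.001,-0.111,0.006]],[[0.091,0.019,0.369],[0.001,-0.111,0.006]],[[0.091,0.019,0.369],[0.001,-0.111,0.006]],[[0.091,0.019,0.369],[0.001,-0.111,0.006]]]'
python3 - <<'E'
from h import *
print(observe()['q'].round(1)); go([.4977,.2259,.0015],Rt(-1.2,20))
E
```

```text
time_s: 10.9
position: [0.4781, 0.2269, 0.0591]
tool_rot: [[-0.939, 0.02, 0.344], [0.019, 1.0, -0.006], [-0.344, 0.001, -0.939]]
ft_force: [0.7, -0.2, 0.6]
grip_width: 0.0853
gripper_force: 0.0
[ 15.3  26.7 104.7 -11.2  29.7 -64.7]
at [0.4781 0.2269 0.0591] t 10.9
shift [0.0028, -0.0013, 0.1217] turn [0.0004, 0.0007, 0.0002]
```

```bash
python3 -m handwheel '[[[0.002,-0.001,0.05],[0,0,0]],[[0.002,-0.001,0.09],[0,0,0]],[[0.002,-0.001,0.118],[0,0,0]],[[0.002,-0.001,0.118],[0,0,0]],[[0.002,-0.001,0.118],[0,0,0]],[[0.002,-0.001,0.118],[0,0,0]]]' ; python3 -m handwheel '[[[0,0,0],[0,0,0]],[[0,0,0],[0,0,0]],[[0,0,0],[0,0,0]],[[0,0,0],[0,0,0]],[[0,0,0],[0,0,0]],[[0,0,0],[0,0,0]],[[0,0,0],[0,0,0]]]' 0.5 90
python3 - <<'E'
from h import *
print(observe()['ft_force'])
R=Rt(-1.2,20)
go([.4977,.2259,.16],R)
E
```

```text
time_s: 11.5
position: [0.4965, 0.2261, 0.0029]
tool_rot: [[-0.939, 0.019, 0.343], [0.018, 1.0, -0.006], [-0.343, 0.0, -0.939]]
ft_force: [0.4, -0.3, 0.0]
grip_width: 0.0853
gripper_force: 0.0
time_s: 12.2
position: [0.4962, 0.2261, 0.0032]
tool_rot: [[-0.939, 0.019, 0.343], [0.018, 1.0, -0.006], [-0.343, 0.0, -0.939]]
ft_force: [-5.3, -1.0, 10.8]
grip_width: 0.0604
gripper_force: 98.0
[-5.34870778 -0.96144393 10.75501888]
at [0.4962 0.2261 0.0032] t 12.2
shift [-0.1103, -0.0002, -0.2936] turn [0.0003, 0.0003, 0.0004]
```

```bash
cat >> h.py <<'E'
def tp(M,R,rel): return np.array(M)-R@np.array(rel)   # tool position so that mould centre is at M
E
python3 - <<'E'
from h import *
s=observe(); P,R=s['position'],s['tool_rot']; rel=R.T@(np.array([.5216,.2253,.013])-P); print('rel',rel.round(4).tolist())
A=Rt(-1.2,20); go(tp([.50,.17,.17],A,rel),A)
a=(tp([.50,.17,.17],A,rel),A)
B=Rt(-1.2,-30); go(tp([.50,.10,.18],B,rel),B,a)
C=Rt(-1.2,-70); go(tp([.50,.10,.18],C,rel),C,(tp([.50,.10,.18],B,rel),B))
E
```

```text
rel [-0.0272, -0.0003, -0.0005]
at [0.4962 0.2261 0.0032] t 12.2
shift [-0.0691, -0.1112, -0.3091] turn [0.0003, 0.0003, 0.0004]
at [0.4746 0.1709 0.1602] t 12.2
shift [-0.0282, -0.14, -0.0598] turn [0.0, 0.2778, 0.0]
at [0.4762 0.1008 0.1931] t 12.2
shift [-0.012, -0.0, -0.0352] turn [0.0, 0.2222, -0.0]
```

```bash
python3 -m handwheel '[[[-0.034,0,-0.09],[0,0,0]],[[-0.069,-0.05,-0.18],[0,0,0]],[[-0.069,-0.111,-0.25],[0,0,0]],[[-0.069,-0.111,-0.309],[0,0,0]],[[-0.069,-0.111,-0.309],[0,0,0]],[[-0.069,-0.111,-0.309],[0,0,0]],[[-0.069,-0.111,-0.309],[0,0,0]]]'; python3 -m handwheel '[[[-0.028,-0.14,-0.06],[0,0.278,0]],[[-0.028,-0.14,-0.06],[0,0.278,0]],[[-0.028,-0.14,-0.06],[0,0.278,0]],[[-0.028,-0.14,-0.06],[0,0.278,0]],[[-0.028,-0.14,-0.06],[0,0.278,0]],[[-0.028,-0.14,-0.06],[0,0.278,0]],[[-0.028,-0.14,-0.06],[0,0.278,0]],[[-0.028,-0.14,-0.06],[0,0.278,0]]]'
python3 - <<'E'
from h import *
rel=[-0.0272, -0.0003, -0.0005]; print(observe()['q'].round(1))
C=Rt(-1.2,-70); go(tp([.50,.10,.18],C,rel),C)
E
```

```text
time_s: 12.9
position: [0.4743, 0.171, 0.1574]
tool_rot: [[-0.941, 0.019, 0.339], [0.018, 1.0, -0.007], [-0.339, -0.0, -0.941]]
ft_force: [0.3, -0.3, -3.3]
grip_width: 0.0606
gripper_force: 100.5
time_s: 13.7
position: [0.4767, 0.101, 0.1902]
tool_rot: [[-0.866, 0.019, -0.5], [0.016, 1.0, 0.01], [0.5, 0.0, -0.866]]
ft_force: [-0.1, 0.2, -2.6]
grip_width: 0.0607
gripper_force: 100.3
[ -1.8  31.5  70.6  -0.4 107.8 -90.7]
at [0.4767 0.101  0.1902] t 13.7
shift [-0.0082, -0.0005, -0.0399] turn [-0.0004, 0.2221, 0.0004]
```

```bash
python3 -m handwheel '[[[-0.008,0,-0.04],[0,0.222,0]],[[-0.008,0,-0.04],[0,0.222,0]],[[-0.008,0,-0.04],[0,0.222,0]],[[-0.008,0,-0.04],[0,0.222,0]],[[-0.008,0,-0.04],[0,0.222,0]],[[-0.008,0,-0.04],[0,0.222,0]],[[-0.008,0,-0.04],[0,0.222,0]]]'
python3 - <<'E'
from h import *
rel=[-0.0272, -0.0003, -0.0005]; s=observe(); print(s['q'].round(1),(s['position']+s['tool_rot']@rel).round(4))
save('scene','sc2'); save('side','si2'); a=cv2.imread('pics/scene0.png')
a=cv2.imread('pics/sc2.png')[120:300,260:500]; b=cv2.imread('pics/si2.png')[80:260,200:440]
cv2.imwrite('pics/c2.png',np.hstack([cv2.resize(x,(400,300),interpolation=2) for x in (a,b)]))
C=Rt(-1.2,-70); go(tp([.50,.10,.068],C,rel),C)
E
```

```text
time_s: 14.4
position: [0.4897, 0.1008, 0.2075]
tool_rot: [[-0.347, 0.019, -0.938], [0.007, 1.0, 0.018], [0.938, 0.0, -0.347]]
ft_force: [-0.1, -0.9, -2.1]
grip_width: 0.0604
gripper_force: 100.5
[ -1.7  49.8  53.4  -1.  146.5 -91. ] [0.4995 0.1003 0.1822]
at [0.4897 0.1007 0.2085] t 14.5
shift [-0.2162, -0.0005, 0.0789] turn [-0.0005, 0.0018, 0.0002]
```

View pics/c2.png

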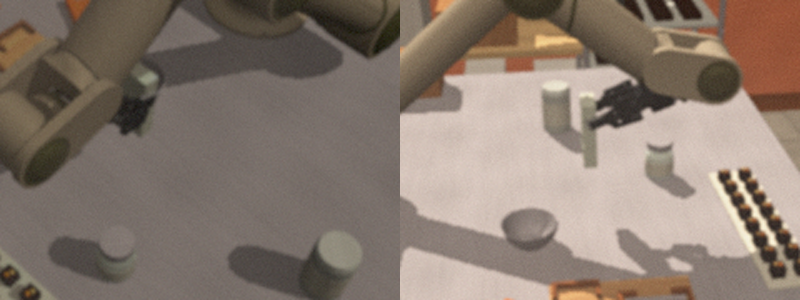

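```bash
python3 - <<'E'
from h import *
i,d,p=load('si2'); c=cloud(d,p)
m=(d>0)&(abs(c[...,0]-.50)<.04)&(abs(c[...,1]-.085)<.04)&(c[...,2]>.115)&(c[...,2]<.20)
ys=np.where(m.any(1))[0]
for v in ys[::3]:
    x=np.where(m[v])[0]; print(v,x[[0,-1]],c[v,(x[0]+x[-1])//2].round(4), end=' ')
    print(np.round([c[v,x[0],0],c[v,x[-1],0]],4))
E
python3 -m handwheel '[[[-0.05,0,0.018],[0,0.001,0]],[[-0.1,0,0.036],[0,0.001,0]],[[-0.15,0,0.054],[0,0.001,0]],[[-0.19,0,0.069],[0,0.001,0]],[[-0.2,0,0.073],[0,0.001,0]],[[-0.2,0,0.073],[0,0.001,0]],[[-0.2,0,0.073],[0,0.001,0]],[[-0.2,0,0.073],[0,0.001,0]]]'
python3 - <<'E'
from h import *
rel=[-0.0272, -0.0003, -0.0005]; s=observe(); print(s['q'].round(1),(s['position']+s['tool_rot']@rel).round(4),s['tool_rot'][:,2])
C=Rt(-1.2,-70); go(tp([.50,.10,.066],C,rel),C)
E
```

```text
154 [309 309] [0.4869 0.1029 0.1977] [0.4869 0.4869]
157 [309 309] [0.4871 0.1096 0.1836] [0.4871 0.4871]
160 [310 318] [0.4997 0.0705 0.1922] [0.4872 0.5123]
163 [309 318] [0.4966 0.0743 0.1798] [0.4874 0.5122]
166 [310 318] [0.4994 0.0726 0.1698] [0.4867 0.5122]
169 [310 318] [0.499  0.0709 0.16  ] [0.4863 0.5113]
172 [310 318] [0.4988 0.0705 0.1493] [0.4881 0.5118]
175 [310 318] [0.4985 0.0705 0.1383] [0.4878 0.5117]
178 [311 318] [0.4981 0.0679 0.1288] [0.4885 0.511 ]
time_s: 15.3
position: [0.4901, 0.1006, 0.1021]
tool_rot: [[-0.341, 0.019, -0.94], [0.007, 1.0, 0.018], [0.94, 0.0, -0.341]]
ft_force: [-0.0, 0.2, -2.4]
grip_width: 0.06
gripper_force: 100.5
[ -1.7  56.7  56.9  -0.8 136.4 -90.8] [0.4999 0.1001 0.0767] [-0.93972175  0.01835095 -0.34144731]
at [0.4901 0.1006 0.1021] t 15.3
shift [-0.0202, -0.0002, 0.0071] turn [-0.0004, -0.0002, 0.0002]
```

```bash
python3 -m handwheel '[[[-0.01,0,0.0035],[0,0,0]],[[-0.018,0,0.0065],[0,0,0]],[[-0.02,0,0.007],[0,0,0]],[[-0.02,0,0.007],[0,0,0]]]';python3 -m handwheel '[[[-0.001,0,0.0004],[0,0,0]],[[-0.001,0,0.0004],[0,0,0]],[[-0.001,0,0.0004],[0,0,0]]]'
```

```text
time_s: 15.7
position: [0.4898, 0.1006, 0.0901]
tool_rot: [[-0.338, 0.02, -0.941], [0.006, 1.0, 0.019], [0.941, 0.0, -0.338]]
ft_force: [-0.5, -0.1, -1.8]
grip_width: 0.0599
gripper_force: 100.7
time_s: 16.0
position: [0.4898, 0.1006, 0.0901]
tool_rot: [[-0.338, 0.02, -0.941], [0.006, 1.0, 0.018], [0.941, 0.0, -0.339]]
ft_force: [-0.6, -0.6, 2.0]
grip_width: 0.0601
gripper_force: 100.7
```

```bash
python3 -m handwheel '[[[0,0,0],[0,0,0]],[[0,0,0],[0,0,0]],[[0,0,0],[0,0,0]]]' - 25; python3 -m handwheel '[[[0,0,0],[0,0,0]],[[0,0,0],[0,0,0]],[[0,0,0],[0,0,0]],[[0,0,0],[0,0,0]]]' 0.9 25;  python3 - <<'E'
from h import *
save('side','si3'); i,d,p=load('si3'); c=cloud(d,p)
m=(d>0)&(abs(c[...,0]-.50)<.04)&(abs(c[...,1]-.085)<.04)&(c[...,2]>.01)&(c[...,2]<.135)
for v in np.where(m.any(1))[0][::4]:
    x=np.where(m[v])[0]; print(v,c[v,(x[0]+x[-1])//2].round(4),np.round([c[v,x[0],0],c[v,x[-1],0]],4))
R=observe()['tool_rot']; print(observe()['position'],R[:,2])
E
```

```text
time_s: 16.3
position: [0.4898, 0.1006, 0.09]
tool_rot: [[-0.338, 0.02, -0.941], [0.006, 1.0, 0.018], [0.941, 0.0, -0.338]]
ft_force: [-1.1, -0.5, 4.6]
grip_width: 0.0601
gripper_force: 100.7
time_s: 16.7
position: [0.4899, 0.1006, 0.0895]
tool_rot: [[-0.339, 0.02, -0.941], [0.007, 1.0, 0.018], [0.941, 0.0, -0.339]]
ft_force: [0.6, 0.5, 0.6]
grip_width: 0.0769
gripper_force: 0.0
169 [0.5033 0.1225 0.1314] [0.4934 0.5133]
173 [0.5006 0.093  0.1329] [0.4909 0.5138]
177 [0.4986 0.0732 0.1294] [0.4886 0.5112]
181 [0.514  0.0679 0.1164] [0.4885 0.5379]
185 [0.5095 0.0574 0.108 ] [0.4885 0.5341]
189 [0.5056 0.0527 0.0961] [0.4898 0.5248]
193 [0.5006 0.0733 0.0685] [0.4891 0.5135]
197 [0.5001 0.0718 0.0538] [0.4889 0.5131]
201 [0.4998 0.0723 0.0377] [0.4887 0.5127]
205 [0.499  0.0659 0.0259] [0.4894 0.5128]
[0.48986414 0.10057958 0.08957606] [-0.94071091  0.01838594 -0.3387107 ]
```

```bash
python3 -m handwheel '[[[0,0,-0.08],[0,0,0]],[[0,0,-0.16],[0,0,0]],[[0,0,-0.24],[0,0,0]],[[0,0,-0.26],[0,0,0]],[[0.1,0,-0.3],[0,0,0]],[[0.2,0,-0.34],[0,0,0]],[[0.3,0,-0.34],[0,-0.05,0]],[[0.4,0,-0.34],[0,-0.1,0]],[[0.4,0,-0.34],[0,-0.15,0]],[[0.4,0,-0.34],[0,-0.2,0]]]' 1;  python3 - <<'E'
from h import *
R=Rt(-1.2,32); P=np.array([.5033,.1,.0715]); 
go(P-.26*R[:,2],R)
save('side','si4'); i,d,p=load('si4'); c=cloud(d,p)
m=(d>0)&(abs(c[...,0]-.50)<.06)&(abs(c[...,1]-.085)<.06)&(c[...,2]>.02)&(c[...,2]<.135)
x=c[m]; print(x.min(0),x.max(0),x[x[:,2]<.12].mean(0))
E
```

```text
time_s: 17.75
position: [0.582, 0.0989, 0.3396]
tool_rot: [[-0.823, 0.019, -0.567], [0.016, 1.0, 0.011], [0.567, 0.0, -0.824]]
ft_force: [1.0, -1.1, -0.4]
grip_width: 0.0852
gripper_force: 0.0
at [0.582  0.0989 0.3396] t 17.75
shift [0.3026, -0.0004, 0.324] turn [0.0, -0.3697, 0.0005]
[0.48729026 0.06355057 0.02054538] [0.51414456 0.13523522 0.13445961] [0.49890303 0.07512966 0.07027827]
```

```bash
python3 -m handwheel '[[[0.303,0,0.324],[0,-0.37,0]],[[0.303,0,0.324],[0,-0.37,0]],[[0.303,0,0.324],[0,-0.37,0]],[[0.303,0,0.324],[0,-0.37,0]],[[0.303,0,0.324],[0,-0.37,0]],[[0.303,0,0.324],[0,-0.37,0]],[[0.303,0,0.324],[0,-0.37,0]],[[0.303,0,0.324],[0,-0.37,0]],[[0.303,0,0.324],[0,-0.37,0]],[[0.303,0,0.324],[0,-0.37,0]]]' 1;  python3 - <<'E'
from h import *
R=Rt(-1.2,32); P=np.array([.5033,.1,.0715]); print(observe()['q'].round(1))
go(P-.09*R[:,2],R)
save('wrist','w5'); i,d,p=load('w5'); c=cloud(d,p)
m=(d>0)&(abs(c[...,0]-.50)<.06)&(abs(c[...,1]-.085)<.06)&(c[...,2]>.02)&(c[...,2]<.15)
t=c[m&(c[...,2]>.122)]; print('top',len(t),t.mean(0)); print(cv2.minAreaRect((t[:,:2]*1000).astype(np.float32)))
E
```

```text
time_s: 18.8
position: [0.3631, 0.1031, 0.2898]
tool_rot: [[-0.857, 0.019, 0.515], [0.017, 1.0, -0.01], [-0.515, 0.0, -0.857]]
ft_force: [0.4, -0.7, -1.0]
grip_width: 0.0853
gripper_force: 0.0
[ -3.  -11.9 108.9   1.2  52.  -92.4]
at [0.3631 0.1031 0.2898] t 18.8
shift [-0.0125, -0.0007, 0.3387] turn [0.0003, -0.0056, 0.0004]
top 808 [0.49846069 0.09950192 0.13158812]
((501.05059814453125, 99.41470336914062), (61.90279769897461, 27.054487228393555), 89.77327728271484)
```

```bash
python3 -m handwheel '[[[-0.012,-0.001,0.1],[0,-0.0056,0]],[[-0.012,-0.001,0.2],[0,-0.0056,0]],[[-0.012,-0.001,0.3],[0,-0.0056,0]],[[-0.012,-0.001,0.338],[0,-0.0056,0]],[[-0.012,-0.001,0.338],[0,-0.0056,0]],[[-0.012,-0.001,0.338],[0,-0.0056,0]],[[-0.012,-0.001,0.338],[0,-0.0056,0]]]' 1;  python3 - <<'E'
from h import *
R=Rt(-0.8,32); P=np.array([.5033,.0997,.0715]); print(observe()['q'].round(1))
go(P,R)
E
```

```text
time_s: 19.55
position: [0.4577, 0.1008, 0.1508]
tool_rot: [[-0.845, 0.019, 0.534], [0.016, 1.0, -0.01], [-0.534, 0.0, -0.845]]
ft_force: [-0.1, -0.7, -0.3]
grip_width: 0.0856
gripper_force: 0.0
[ -2.5  10.  116.3   2.1  21.5 -93.2]
at [0.4577 0.1008 0.1508] t 19.55
shift [0.0076, -0.0004, 0.1827] turn [-0.0009, 0.0016, -0.0015]
```

Run:
```python
from h import *
go([.5019,.0997,.0706],Rt(-.8,28))
```

```text
at [0.4577 0.1008 0.1508] t 19.55
shift [0.0109, -0.0005, 0.1828] turn [-0.0008, 0.0238, -0.0015]
```

```bash
python3 -m handwheel '[[[0.005,0,0.05],[0,0.024,-0.0015]],[[0.01,-0.0005,0.09],[0,0.024,-0.0015]],[[0.011,-0.0005,0.13],[0,0.024,-0.0015]],[[0.011,-0.0005,0.165],[0,0.024,-0.0015]],[[0.011,-0.0005,0.182],[0,0.024,-0.0015]],[[0.011,-0.0005,0.182],[0,0.024,-0.0015]],[[0.011,-0.0005,0.182],[0,0.024,-0.0015]],[[0.011,-0.0005,0.182],[0,0.024,-0.0015]]]' 1;  python3 - <<'E'
from h import *
print(observe()['q'].round(1)); go([.5019,.0997,.0706],Rt(-.8,28))
E
```

```text
time_s: 20.35
position: [0.5013, 0.0997, 0.0707]
tool_rot: [[-0.883, 0.015, 0.469], [0.012, 1.0, -0.009], [-0.469, -0.002, -0.883]]
ft_force: [-0.3, 0.4, -0.0]
grip_width: 0.0853
gripper_force: 0.0
[ -2.3  23.1 113.7   2.2  15.3 -93.5]
at [0.5013 0.0997 0.0707] t 20.35
shift [-0.001, 0.0001, 0.0009] turn [-0.0008, -0.0001, -0.0]
```

```bash
python3 -m handwheel '[[[0,0,0],[0,0,0]],[[0,0,0],[0,0,0]],[[0,0,0],[0,0,0]],[[0,0,0],[0,0,0]],[[0,0,0],[0,0,0]],[[0,0,0],[0,0,0]]]' 0.5 30;python3 -m handwheel '[[[0,0,0],[0,0,0]],[[0,0,0],[0,0,0]],[[0,0,0],[0,0,0]]]' 0.5 100
python3 - <<'E'
from h import *
s=observe(); P,R=s['position'],s['tool_rot']; rel=R.T@(np.array([.501,.0996,.065])-P); print('rel',rel.round(4).tolist(),s['ft_force'])
A=Rt(-.8,28); a=(tp([.47,.1,.20],A,rel),A); go(*a)
B=Rt(-.8,-17); b=(tp([.47,.10,.20],B,rel),B); go(*b,a)
C=Rt(-.8,-62); go(tp([.47,.10,.20],C,rel),C,b)
E
```

```text
time_s: 20.95
position: [0.5014, 0.0997, 0.0704]
tool_rot: [[-0.883, 0.015, 0.469], [0.012, 1.0, -0.009], [-0.469, -0.002, -0.883]]
ft_force: [-3.5, 0.4, 7.4]
grip_width: 0.0619
gripper_force: 33.1
time_s: 21.25
position: [0.5017, 0.0997, 0.0707]
tool_rot: [[-0.883, 0.015, 0.47], [0.012, 1.0, -0.009], [-0.47, -0.002, -0.883]]
ft_force: [-2.3, 1.8, 9.6]
grip_width: 0.0608
gripper_force: 107.4
rel [0.0033, -0.0001, 0.0047] [-2.2837377   1.79098017  9.60474916]
at [0.5017 0.0997 0.0707] t 21.25
shift [-0.0722, -0.0008, -0.2674] turn [-0.0008, 0.0002, 0.0]
at [0.4707 0.1001 0.2057] t 21.25
shift [-0.0047, -0.0, 0.0075] turn [-0.0, 0.25, 0.0]
at [0.4746 0.1001 0.2035] t 21.25
shift [-0.0047, 0.0, 0.0075] turn [0.0, 0.25, -0.0]
```

```bash
python3 -m handwheel '[[[-0.02,0,-0.06],[0,0,0]],[[-0.04,0,-0.12],[0,0,0]],[[-0.06,0,-0.19],[0,0,0]],[[-0.072,-0.001,-0.267],[0,0,0]],[[-0.072,-0.001,-0.267],[0,0,0]],[[-0.072,-0.001,-0.267],[0,0,0]]]';python3 -m handwheel '[[[-0.01,0,0.01],[0,0.4,0]],[[-0.01,0,0.01],[0,0.4,0]],[[-0.01,0,0.01],[0,0.4,0]],[[-0.01,0,0.01],[0,0.4,0]],[[-0.01,0,0.01],[0,0.4,0]],[[-0.01,0,0.01],[0,0.4,0]],[[-0.01,0,0.01],[0,0.4,0]],[[-0.01,0,0.01],[0,0.4,0]],[[-0.01,0,0.01],[0,0.4,0]],[[-0.01,0,0.01],[0,0.4,0]]]'
python3 - <<'E'
from h import *
rel=[.0033,-.0001,.0047]; C=Rt(-.8,-62); print(observe()['q'].round(1))
go(tp([.47,.10,.06],C,rel),C)
save('side','si6'); i,d,p=load('si6'); c=cloud(d,p); s=observe(); M=s['position']+s['tool_rot']@rel; print(M)
E
```

```text
time_s: 21.85
position: [0.4701, 0.0999, 0.2044]
tool_rot: [[-0.884, 0.015, 0.468], [0.013, 1.0, -0.009], [-0.468, -0.002, -0.884]]
ft_force: [-0.6, -0.1, -3.6]
grip_width: 0.0607
gripper_force: 110.3
time_s: 22.85
position: [0.4779, 0.0996, 0.1986]
tool_rot: [[-0.714, 0.016, -0.7], [0.013, 1.0, 0.01], [0.7, -0.002, -0.714]]
ft_force: [0.2, -0.8, -3.8]
grip_width: 0.0602
gripper_force: 110.0
[ -1.8  38.1  63.3  -0.8 123.  -91. ]
at [0.4779 0.0996 0.1986] t 22.85
shift [-0.1919, 0.0014, 0.2021] turn [0.0001, 0.0975, -0.0009]
[0.47206668 0.09966762 0.19880516]
```

```bash
python3 -m handwheel '[[[0,0,0],[0,0.05,0]],[[0,0,0],[0,0.0975,0]],[[-0.05,0,0.05],[0,0.0975,0]],[[-0.1,0.001,0.1],[0,0.0975,0]],[[-0.15,0.001,0.15],[0,0.0975,0]],[[-0.192,0.001,0.202],[0,0.0975,0]],[[-0.192,0.001,0.202],[0,0.0975,0]],[[-0.192,0.001,0.202],[0,0.0975,0]],[[-0.192,0.001,0.202],[0,0.0975,0]]]'
python3 - <<'E'
from h import *
rel=[.0033,-.0001,.0047]; C=Rt(-.8,-62); print(observe()['q'].round(1))
go(tp([.47,.10,.0165],C,rel),C)
save('side','si7'); i,d,p=load('si7'); c=cloud(d,p); s=observe(); M=s['position']+s['tool_rot']@rel; print(M)
b=i[120:270,180:420]; cv2.imwrite('pics/c7.png',cv2.resize(b,None,fx=3,fy=3,interpolation=2))
E
```

```text
time_s: 23.8
position: [0.4768, 0.1, 0.0649]
tool_rot: [[-0.478, 0.015, -0.878], [0.009, 1.0, 0.012], [0.878, -0.002, -0.478]]
ft_force: [0.2, 1.2, -2.4]
grip_width: 0.0598
gripper_force: 110.2
[ -1.7  54.5  63.2  -0.9 123.7 -90.8]
at [0.4768 0.1    0.0649] t 23.8
shift [-0.0851, 0.0002, 0.0489] turn [0.0001, 0.0032, -0.0008]
[0.47106461 0.09998869 0.06546456]
```

View pics/c7.png

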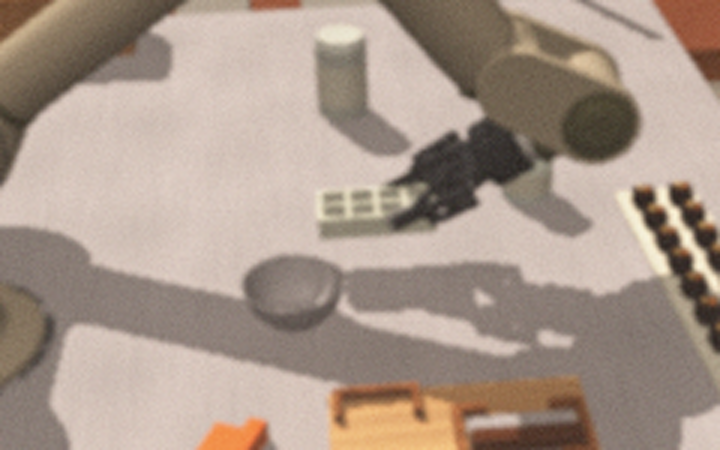

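Run:
```python
from h import *
i,d,p=load('si7'); c=cloud(d,p)
m=(d>0)&(c[...,0]>.55)&(c[...,0]<.9)&(c[...,1]>-.05)&(c[...,1]<.185)&(c[...,2]>.05)&(c[...,2]<.35)
q=c[m]
for a in np.arange(.55,.9,.03):
    k=q[(q[:,0]>=a)&(q[:,0]<a+.03)]
    if len(k): print(round(a,2),len(k),'zmin',k[:,2].min().round(3),'y',k[:,1].min().round(3),k[:,1].max().round(3))
save('scene','sc7'); i,d,p=load('sc7'); c=cloud(d,p)
m=(d>0)&(c[...,0]>.55)&(c[...,0]<.9)&(c[...,1]>0)&(c[...,1]<.30)&(c[...,2]>.1)&(c[...,2]<.35)
q=c[m]
for a in np.arange(.55,.9,.03):
    k=q[(q[:,0]>=a)&(q[:,0]<a+.03)]
    if len(k): print(round(a,2),len(k),'zmin',k[:,2].min().round(3),'y',k[:,1].min().round(3),k[:,1].max().round(3))
```

```text
0.55 669 zmin 0.095 y 0.028 0.169
0.58 614 zmin 0.106 y 0.034 0.109
0.61 507 zmin 0.107 y 0.034 0.158
0.64 406 zmin 0.119 y 0.034 0.157
0.67 411 zmin 0.137 y 0.024 0.16
0.7 343 zmin 0.146 y 0.022 0.156
0.73 102 zmin 0.154 y 0.029 0.156
0.55 733 zmin 0.101 y 0.032 0.168
0.58 1009 zmin 0.111 y 0.042 0.162
0.61 1016 zmin 0.17 y 0.04 0.161
0.64 701 zmin 0.157 y 0.04 0.16
0.67 647 zmin 0.149 y 0.039 0.168
0.7 830 zmin 0.141 y 0.038 0.168
0.73 659 zmin 0.153 y 0.037 0.164
```

```bash
python3 -m handwheel '[[[-0.03,0,0.017],[0,0.003,0]],[[-0.055,0,0.032],[0,0.003,0]],[[-0.075,0,0.043],[0,0.003,0]],[[-0.083,0,0.048],[0,0.003,0]],[[-0.083,0,0.048],[0,0.003,0]],[[-0.083,0,0.048],[0,0.003,0]]]'
python3 - <<'E'
from h import *
rel=[.0033,-.0001,.0047]; C=Rt(-.8,-62)
go(tp([.47,.10,.0130],C,rel),C)
s=observe(); M=s['position']+s['tool_rot']@rel; print(M)
E
```

```text
time_s: 24.5
position: [0.4748, 0.0999, 0.0154]
tool_rot: [[-0.467, 0.015, -0.884], [0.009, 1.0, 0.013], [0.884, -0.002, -0.467]]
ft_force: [0.1, -0.0, -2.7]
grip_width: 0.0607
gripper_force: 110.1
at [0.4748 0.0999 0.0154] t 24.5
shift [-0.0063, 0.0003, 0.0013] turn [0.0001, -0.001, -0.0008]
[0.46911672 0.09987742 0.01609108]
```

```bash
python3 -m handwheel '[[[-0.004,0,0.001],[0,-0.001,0]],[[-0.006,0,0.0015],[0,-0.001,0]],[[-0.006,0,0.0015],[0,-0.001,0]],[[-0.006,0,0.0015],[0,-0.001,0]]]';  python3 -m handwheel '[[[-0.001,0,0.0005],[0,0,0]],[[-0.001,0,0.0005],[0,0,0]],[[-0.001,0,0.0005],[0,0,0]]]'
```

```text
time_s: 24.9
position: [0.4756, 0.0999, 0.0126]
tool_rot: [[-0.47, 0.015, -0.883], [0.009, 1.0, 0.013], [0.883, -0.002, -0.47]]
ft_force: [0.8, -0.7, 0.8]
grip_width: 0.0604
gripper_force: 110.4
time_s: 25.2
position: [0.4756, 0.0999, 0.0126]
tool_rot: [[-0.469, 0.016, -0.883], [0.009, 1.0, 0.013], [0.883, -0.002, -0.469]]
ft_force: [2.5, -1.3, 4.4]
grip_width: 0.0606
gripper_force: 111.0
```

```bash
python3 -m handwheel '[[[0,0,0],[0,0,0]],[[0,0,0],[0,0,0]],[[0,0,0],[0,0,0]],[[0,0,0],[0,0,0]],[[0,0,-0.05],[0,0,0]],[[0,0,-0.1],[0,0,0]],[[0,0,-0.15],[0,0,0]],[[0.1,0,-0.2],[0,0,0]],[[0.2,0,-0.2],[0,0,0]],[[0.3,0,-0.2],[0,-0.05,0]]]' 1 25
python3 - <<'E'
from h import *
go([.47,.10,.24],Rt(-.8,0))
E
```

```text
time_s: 26.2
position: [0.4955, 0.0996, 0.1843]
tool_rot: [[-0.593, 0.016, -0.805], [0.011, 1.0, 0.012], [0.805, -0.002, -0.593]]
ft_force: [1.0, 0.3, 0.8]
grip_width: 0.0851
gripper_force: 0.0
at [0.4955 0.0996 0.1843] t 26.2
shift [0.1201, -0.0002, -0.0249] turn [-0.0003, -0.2981, -0.001]
```

```bash
python3 -m handwheel '[[[0.12,0,-0.025],[0,-0.298,-0.001]],[[0.12,0,-0.025],[0,-0.298,-0.001]],[[0.12,0,-0.025],[0,-0.298,-0.001]],[[0.12,0,-0.025],[0,-0.298,-0.001]],[[0.12,0,-0.025],[0,-0.298,-0.001]],[[0.12,0,-0.025],[0,-0.298,-0.001]],[[0.12,0,-0.025],[0,-0.298,-0.001]],[[0.12,0,-0.025],[0,-0.298,-0.001]],[[0.12,0,-0.025],[0,-0.298,-0.001]],[[0.12,0,-0.025],[0,-0.298,-0.001]]]'
python3 - <<'E'
from h import *
print(observe()['qvel'].round(1))
save('wrist','w8')
i,d,p=load('w8'); c=cloud(d,p)
m=((np.linalg.norm(c[...,:2]-[.47,.10],axis=-1)<.085)&(c[...,2]>.008)&(c[...,2]<.034)&(d>0)).astype(np.uint8)
k=max(cv2.findContours(m,0,1)[0],key=cv2.contourArea); print(cv2.boundingRect(k),np.percentile(c[m>0][:,2],[5,50,95]))
r=cv2.minAreaRect((ray(p,k[:,0].astype(float),.026)[:,:2]*1000).astype(np.float32)); print(r)
M=np.array(r[0])/1000
go([M[0],M[1],.0],Rt(0,0))
E
```

```text
time_s: 27.2
position: [0.4705, 0.1004, 0.2416]
tool_rot: [[-1.0, 0.013, 0.003], [0.013, 1.0, -0.001], [-0.003, -0.001, -1.0]]
ft_force: [-0.3, -0.6, 0.5]
grip_width: 0.0859
gripper_force: 0.0
[-0.   0.2  0.2 -0.  -0.3  0. ]
(297, 119, 51, 102) [0.01236697 0.01461719 0.02825385]
((470.99407958984375, 99.8638687133789), (62.20551300048828, 131.31277465820312), 88.70854187011719)
at [0.4705 0.1004 0.2415] t 27.25
shift [0.0003, -0.0006, 0.4831] turn [-0.0003, 0.0008, -0.0041]
```

View pics/w8.png

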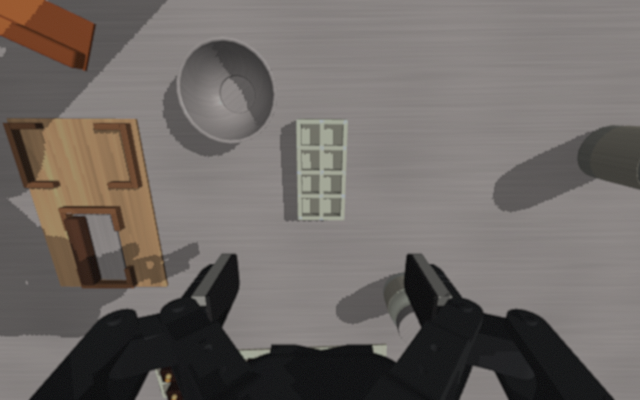

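Wrist view: the mould is cavities up at (297–348, 119–221), and the jar and bowl look undisturbed. Next I'll regrasp with the tool vertical.

```bash
python3 -m handwheel '[[[0,-0.0006,0.1],[0,0,0.0025]],[[0,-0.0006,0.2],[0,0,0.0025]],[[0,-0.0006,0.3],[0,0,0.0025]],[[0,-0.0006,0.4],[0,0,0.0025]],[[0,-0.0006,0.43],[0,0,0.0025]],[[0,-0.0006,0.46],[0,0,0.0025]],[[0,-0.0006,0.481],[0,0,0.0025]],[[0,-0.0006,0.481],[0,0,0.0025]],[[0,-0.0006,0.481],[0,0,0.0025]],[[0,-0.0006,0.481],[0,0,0.0025]]]'
python3 - <<'E'
from h import *
go([.471,.0999,.0],Rt(-1.2,0))
E
```

```text
time_s: 28.25
position: [0.4715, 0.1, 0.0022]
tool_rot: [[-1.0, 0.021, 0.005], [0.021, 1.0, -0.001], [-0.005, -0.001, -1.0]]
ft_force: [0.4, 0.4, -0.1]
grip_width: 0.0855
gripper_force: 0.0
at [0.4715 0.1    0.0022] t 28.25
shift [0.0011, -0.0001, 0.0043] turn [-0.0003, 0.0017, 0.0001]
```

```bash
python3 -m handwheel '[[[0.001,0,0.002],[0,0.0015,0]],[[0.001,0,0.002],[0,0.0015,0]],[[0.001,0,0.002],[0,0.0015,0]],[[0.001,0,0.002],[0,0.0015,0]],[[0.001,0,0.002],[0,0.0015,0]],[[0.001,0,0.002],[0,0.0015,0]],[[0.001,0,0.002],[0,0.0015,0]],[[0.001,0,0.002],[0,0.0015,0]]]' 0.5 80;  python3 -m handwheel '[[[0,0,-0.1],[0,0,0]],[[0,0,-0.2],[0,0,0]],[[0,0,-0.3],[0,0,0]],[[0,0,-0.3],[0,0,0]],[[0,0,-0.3],[0,0,0]],[[0,0,-0.3],[0,0,0]]]'
python3 - <<'E'
from h import *
go([.4488,-.2198,.13],Rt(-91.2,0))
E
```

```text
time_s: 29.05
position: [0.4707, 0.1, 0.0013]
tool_rot: [[-1.0, 0.021, 0.0], [0.021, 1.0, -0.001], [-0.0, -0.001, -1.0]]
ft_force: [-2.0, 0.2, 8.4]
grip_width: 0.0607
gripper_force: 87.7
time_s: 29.65
position: [0.4696, 0.1001, 0.149]
tool_rot: [[-1.0, 0.021, -0.004], [0.021, 1.0, -0.001], [0.004, -0.001, -1.0]]
ft_force: [0.3, 0.1, -2.7]
grip_width: 0.0605
gripper_force: 89.9
at [0.4696 0.1001 0.149 ] t 29.65
shift [0.0283, -0.6405, 0.0385] turn [-0.0012, -0.0008, 0.5001]
```

```bash
python3 -m handwheel '[[[0.028,-0.64,0],[0,0,0.5]],[[0.028,-0.64,0],[0,0,0.5]],[[0.028,-0.64,0],[0,0,0.5]],[[0.028,-0.64,0],[0,0,0.5]],[[0.028,-0.64,0],[0,0,0.5]],[[0.028,-0.64,0],[0,0,0.5]],[[0.028,-0.64,0],[0,0,0.5]],[[0.028,-0.64,0],[0,0,0.5]],[[0.028,-0.64,0],[0,0,0.5]],[[0.028,-0.64,0],[0,0,0.5]]]' >/dev/null
python3 - <<'E'
from h import *
go([.4488,-.2198,.10],Rt(-91.2,0))
E
```

```text
at [ 0.4493 -0.2194  0.1486] t 30.65
shift [-0.0011, -0.0006, 0.0972] turn [-0.0013, -0.0007, 0.0204]
```

```bash
python3 -m handwheel '[[[-0.001,-0.0006,0.03],[-0.001,0,0.0204]],[[-0.001,-0.0006,0.06],[-0.001,0,0.0204]],[[-0.001,-0.0006,0.1],[-0.001,0,0.0204]],[[-0.001,-0.0006,0.14],[-0.001,0,0.0204]],[[-0.001,-0.0006,0.17],[-0.001,0,0.0204]],[[-0.001,-0.0006,0.2],[-0.001,0,0.0204]],[[-0.001,-0.0006,0.2],[-0.001,0,0.0204]],[[-0.001,-0.0006,0.2],[-0.001,0,0.0204]],[[-0.001,-0.0006,0.2],[-0.001,0,0.0204]]]'
python3 - <<'E'
from h import *
print(observe()['q'].round(1)); go([.4488,-.2198,.0075],Rt(-91.2,0))
E
```

```text
time_s: 31.55
position: [0.4498, -0.2202, 0.0509]
tool_rot: [[0.014, 1.0, 0.003], [1.0, -0.014, -0.001], [-0.001, 0.003, -1.0]]
ft_force: [0.3, -0.5, -1.4]
grip_width: 0.0602
gripper_force: 89.6
[-39.7  29.4  96.7   0.1  53.8 -38.9]
at [ 0.4498 -0.2202  0.0509] t 31.55
shift [0.0009, -0.0023, 0.0869] turn [0.0008, 0.0002, 0.0022]
```

```bash
python3 -m handwheel '[[[0.001,-0.0015,0],[0.0005,0,0.002]],[[0.001,-0.0015,0.02],[0.0005,0,0.002]],[[0.001,-0.0015,0.04],[0.0005,0,0.002]],[[0.001,-0.0015,0.06],[0.0005,0,0.002]],[[0.001,-0.0015,0.075],[0.0005,0,0.002]],[[0.001,-0.0015,0.082],[0.0005,0,0.002]],[[0.001,-0.0015,0.082],[0.0005,0,0.002]],[[0.001,-0.0015,0.082],[0.0005,0,0.002]]]'
python3 - <<'E'
from h import *
go([.4488,-.2198,.0073],Rt(-91.2,0))
E
```

```text
time_s: 32.35
position: [0.4492, -0.2198, 0.0098]
tool_rot: [[0.02, 1.0, 0.001], [1.0, -0.02, -0.001], [-0.001, 0.001, -1.0]]
ft_force: [0.1, -0.5, -2.9]
grip_width: 0.0604
gripper_force: 89.8
at [ 0.4492 -0.2198  0.0098] t 32.35
shift [-0.0001, -0.0008, 0.0051] turn [0.0004, 0.0003, 0.0002]
```

```bash
python3 -m handwheel '[[[0,-0.0005,0.003],[0,0,0]],[[0,-0.0005,0.0045],[0,0,0]],[[0,-0.0005,0.0045],[0,0,0]]]'; python3 -m handwheel '[[[0,0,0],[0,0,0]],[[0,0,0],[0,0,0]],[[0,0,0],[0,0,0]],[[0,0,-0.03],[0,0,0]],[[0,0,-0.08],[0,0,0]],[[0,0,-0.18],[0,0,0]],[[0,0,-0.28],[0,0,0]],[[0.1,0,-0.38],[0,0,0]],[[0.1,0,-0.4],[0,0,0]],[[0.1,0,-0.4],[0,0,0]]]' 0.9; python3 -m handwheel '[[[0,0,0],[0,0,0]],[[0,0,0],[0,0,0]],[[0,0,0],[0,0,0]]]'
cat > m9.py <<'E'
from h import *
i,d=save('wrist','w9'); i,d,p=load('w9'); c=cloud(d,p)
C=np.array([.4488,-.2198]); a=np.radians(-1.2); e=np.array([np.cos(a),np.sin(a)]); n=np.array([-e[1],e[0]])
l=(c[...,:2]-C)@np.c_[e,n]
hsv=cv2.cvtColor(i,cv2.COLOR_BGR2HSV)
m=((abs(l[...,0])<.045)&(abs(l[...,1])<.08)&(hsv[...,1]<60)&(d>0)&(c[...,2]>.012)).astype(np.uint8)
k=max(cv2.findContours(m,0,1)[0],key=cv2.contourArea)
print('mould',cv2.minAreaRect((((ray(p,k[:,0].astype(float),.032)[:,:2]-C)@np.c_[e,n])*1000).astype(np.float32)))
q=c[m>0]; q=q[q[:,2]>.028]; L=np.c_[q[:,:2],np.ones(len(q))]; f=np.linalg.lstsq(L,q[:,2],rcond=None)[0]; print('rim z',q[:,2].mean(),'slope',f[:2],len(q))
E
python3 m9.py
```

```text
time_s: 32.65
position: [0.4488, -0.2197, 0.0075]
tool_rot: [[0.02, 1.0, 0.001], [1.0, -0.02, -0.001], [-0.001, 0.001, -1.0]]
ft_force: [-0.8, 0.1, -3.3]
grip_width: 0.0601
gripper_force: 89.8
time_s: 33.65
position: [0.4506, -0.1686, 0.2109]
tool_rot: [[0.018, 1.0, 0.007], [1.0, -0.018, -0.004], [-0.004, 0.007, -1.0]]
ft_force: [-0.1, 0.3, 0.3]
grip_width: 0.0769
gripper_force: 0.0
time_s: 33.95
position: [0.4493, -0.1699, 0.2062]
tool_rot: [[0.021, 1.0, -0.001], [1.0, -0.021, 0.001], [0.001, -0.001, -1.0]]
ft_force: [-0.5, 0.2, -0.1]
grip_width: 0.0765
gripper_force: 0.0
mould ((-0.22320556640625, -164.90536499023438), (248.41726684570312, 378.35076904296875), 89.94180297851562)
rim z 0.2551082067818507 slope [0.04846976 2.72023361] 23518
```

View pics/w9.png

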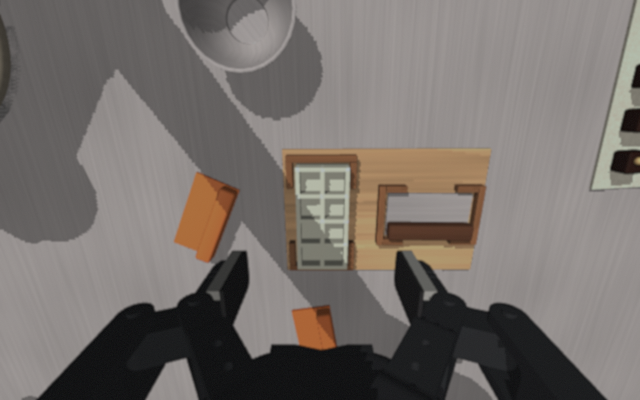

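The mould sits in the large bay, cavities up, at (294–350, 165–268). I'll check its numbers with a tighter mask.

```bash
sed -i "s/i,d=save('wrist','w9'); //; s/(c\[...,2\]>.012))/(c[...,2]>.012)\&(c[...,2]<.045))/" m9.py
cat >> m9.py <<'E'
w=np.zeros(d.shape,bool); w[140:280,275:500]=1
w=(w&(hsv[...,0]<25)&(hsv[...,1]>60)).astype(np.uint8); k=max(cv2.findContours(w,0,1)[0],key=cv2.contourArea)
print('tray (expect 78,0)',cv2.minAreaRect((((ray(p,k[:,0].astype(float),.006)[:,:2]-C)@np.c_[e,n])*1000).astype(np.float32)))
E
python3 m9.py
```

```text
mould ((-0.3782615661621094, 0.29608154296875), (135.726806640625, 79.90164184570312), 89.93592071533203)
rim z 0.03308204647392388 slope [0.00015714 0.00185982] 2467
tray (expect 78,0) ((78.1386947631836, 0.18276214599609375), (164.52383422851562, 252.5727081298828), 89.93589782714844)
```

```bash
sed -i "s/(c\[...,2\]>.012)&/(c[...,2]>.027)\&/" m9.py; python3 m9.py
python3 - <<'E'
from h import *
s=observe(); print(s['time_s'],s['gripper_force'],s['position'])
i,d=save('side','si9'); i,d,p=load('si9'); c=cloud(d,p)
for o,P,r,z in (('jar',(.6648,.2257),.06,.085),('can',(.454,.4751),.08,.115)):
    m=(d>0)&(np.linalg.norm(c[...,:2]-P,axis=-1)<r)&(c[...,2]>z-.006)&(c[...,2]<z+.01); print(o,cv2.minAreaRect((c[m][:,:2]*1000).astype(np.float32)))
E
```

```text
mould ((0.3762550354003906, -0.6880569458007812), (130.888427734375, 62.27763366699219), 89.95252990722656)
rim z 0.03308204647392388 slope [0.00015714 0.00185982] 2467
tray (expect 78,0) ((78.1386947631836, 0.18276214599609375), (164.52383422851562, 252.5727081298828), 89.93589782714844)
34.0 0.0 [ 0.44937734 -0.16991512  0.20637922]
jar ((662.2105102539062, 222.4064483642578), (55.00311279296875, 56.08588790893555), 21.54930305480957)
can ((0.0, 0.0), (0.0, 0.0), 0.0)
```

The mould is centred within 1 mm, flat and cavities up. The scraper is in its bay and the gripper touches nothing.

```bash
python3 -c "
from rig import *
print(close_job())"
```

```text
the job is handed in; nothing more can be done
None
```

I handed the job in at about 34 s. By my last measurements the scraper lies flat, handle up, in the smaller compartment and the mould lies cavities up in the larger one, both within about 1 mm of centre. The jar had not moved, the bowl looked undisturbed in the pictures, and my last check on the can returned no reading; the hand-in returned no verdict.

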